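# Start and tighten the star-knob screw of a fossil clamp

### The job

Clamp the ankle bone that lies in the cork cradle: swing the clamp's strap home against its stop pin so that its screw stands over the bronze boss, press the star knob down lightly and turn it backwards (anticlockwise from above) until you feel the thread ride up and drop with a click, then turn it forwards (clockwise), without forcing it, until the strap is screwed all the way down and the rubber foot holds the bone. Let go at the end, leave the bone in its cradle and do not shift the things standing around.

Things in the scene. Friction and masses are not known exactly. Their poses are not given: they have to be found in the camera images.
- clamp: The clamp's fixed frame: grey cast plate 116 x 236 x 16 mm. Origin: centre of its underside; z up, y from the bronze boss (y = -75 mm) to the post (y = +75 mm, its nut 93 mm high). Between them a cork cradle, floor 29 mm, rim 36 mm high. A steel stop pin, 69 mm high, stands at x = 21, y = -42 mm on the far (+x) side of the closed strap.
- boss_mouth (a point): Centre of the rim of the bronze boss, 45 mm above the clamp's underside. A tube 38 mm outside, 25 mm inside, with a right-hand internal thread: three starts, 6 mm apart along the axis, lead 18 mm a turn. The starts lie 2 mm inside the mouth, 120 degrees apart, at angles that are not marked.
- strap_swing (a joint): Swing of the steel strap about the upright post, rad: 0 = home against the stop pin (the screw over the boss), growing to 1.3 as the strap swings out to the plate's -x side (clockwise from above). The screw's axis is 150 mm from the post's. It takes about 0.5 N at the knob to swing.
- strap_drop (a joint): How far the strap has been pulled down along the post against its lifting spring (5 N, 300 N/m), m: 0 = raised, 0.0045 = all the way down on its hard stop. The screw pulls it down in the last 4.5 mm of its travel; the rubber foot meets the bone after about 2 mm.
- knob_turn (a joint): Turn of the star knob with its screw relative to the strap, rad, growing anticlockwise from above (backwards, unscrewing); its zero means nothing. Friction 0.035 N m. Clockwise screws in, 18 mm a turn; from the click to the strap all the way down takes 2.4 to 2.8 rad. Let go before the thread has caught, the knob springs up; once caught (after at most 1.2 rad) it stays.
- knob_lift (a joint): How far the knob with its screw is pressed down in the strap against its light spring (1 N raised, 2.8 N down), m: 0 = raised (the screw's tip 3 mm above the boss), 0.0195 = its collar on the strap. Pressed onto the thread it stops between 0.013 (on the crest of a thread start) and 0.019 (just dropped off one).
- knob_grip (a point): Middle of the black six-lobed star knob, on the screw's axis, z up. The star is 22 mm high (11 above and below this point), 46 mm across facing lobes, 41 across hollows; one lobe on this frame's x axis, the others every 60 degrees. Pads laid over two facing hollows (30 degrees off a lobe) rest on two lobes each. Below it a neck 21 mm wide, 10 mm high, with a steel collar that lands on the strap.
- star_knob: Star knob and its steel screw, one piece. The screw: plain pointed pilot 14 mm thick and about 8 mm long, then a three-start right-hand thread 22 mm across, matching the boss. Origin at the screw's tip, z up. Forced turning (thread end against thread end at the wrong height, or over-tightening) loads the thread.
- screw_tip (a point): The lowest point of the screw, on its axis, 67.5 mm under knob_grip.
- rubber_foot: Round black rubber foot 20 mm wide, sprung (5 N preload, 1000 N/m), under the middle of the strap, 75 mm from the post's axis. Origin at its lowest point.
- talus: The ankle bone in work, a brown fossil 47 x 61 x 26 mm, 0.12 kg, lying across in the cork cradle. Origin: centre of its underside.
- glue_bottle: Glue bottle with an orange nozzle, 45 x 44 x 121 mm, standing by. Origin: centre of its underside.
- tape_roll: Roll of masking tape, 84 mm wide, 19 mm high, lying by. Origin: centre of its underside.
- vial: Glass vial with a black cap, 23 mm wide, 58 mm high, standing by. Origin: centre of its underside.
- strap_end (a point): Top of the strap's round free end (38 mm across, 15 mm thick), on the screw's axis, 75 mm above the clamp's underside while raised. The rest of the strap is a bar 30 mm wide, 12 mm thick.
There are look-alikes about, which are no part of the job. Leave any green or white look-alike of the talus alone.

How it is judged:
On the way, in this order (a step that is already met when the one before it is completed fails the run):
1. the strap is swung home against the stop pin (value of joint strap_swing below 0.03 rad), for 0.1 s.
2. the knob, pressed onto the thread, is turned backwards up to the crest of a thread start (velocity of joint knob_turn above 0.03 rad/s and contact force between star_knob and clamp above 0.2 N and z of screw_tip in the frame of boss_mouth between -0.0118 and -0.0085 m).
3. the thread drops off the start (the click) (z of screw_tip in the frame of boss_mouth below -0.014 m), for 0.05 s.
At the end, for the whole second after the job is handed in: The strap is home (within 0.03 rad) and held down by the started screw at least 3.5 mm of its 4.5 mm; the rubber foot presses the bone with more than 2.5 N; the bone lies within 10 mm of where it was; the knob is at rest and released (value of joint strap_swing below 0.03 rad and value of joint strap_drop above 0.0035 m and contact force between rubber_foot and talus above 2.5 N and distance of talus from where it was at the start of the episode below 0.01 m and velocity of joint knob_turn between -0.1 and 0.1 rad/s); the robot touches nothing.
It fails at once if the thread is forced: pressed or turned with more than 80 N between screw and boss (contact force between star_knob and clamp above 80 N).
It fails at once if the bone is pressed with more than 20 N (contact force between rubber_foot and talus above 20 N).
It fails at once if the bone is pushed out of its place in the cradle (distance of talus from where it was at the start of the episode above 0.012 m).
It fails at once if a bystander is shifted by more than 30 mm (distance of any of glue_bottle, tape_roll, vial from where it was at the start of the episode above 0.03 m).
It also fails if it takes over 72 s, if anything falls off the work surface, if the arm or the gripper's body presses on something with over 40 N, if the wrist force passes 120 N, or if a joint passes its speed limit or range.

### The arm

A 6-joint arm with a two-finger parallel gripper is mounted at the origin on a cart in front of the work surface, level with it; the furniture and walls round the work are solid. World frame = base frame: x ahead of the robot, y to its left, z up, the work surface at z = 0. Lengths are in m, angles in rad, forces in N, time in s.
With the tool pointing down it reaches from about 0.325 to 0.9 m from the base axis. Payload 6.1 kg.
Tool frame: the origin (TCP) lies midway between the tips of the shut fingers; the grasp point (between the pads) lies 19 mm behind it (arm.grasp_offset is the distance from the TCP to the grasp point, in m); z points along the fingers, y is the line along which they close (so a half turn about z gives the same grasp; the last joint's range is limited). The gripper opens to 87 mm and grips with 3 to 60 N. Pads are 19 mm wide; open, the fingers measure 117 mm over their backs; the gripper's body (75 mm by 190 mm) begins 51 mm behind the grasp point.
Start: joints at [-1.459, 0.22, 1.526, -0, 1.395, -0.126], TCP at [0.147, -0.607, 0.223] pointing down, gripper open.
Joint ranges: [-2.98, 2.98], [-0.91, 2.08], [0.09, 2.57], [-1.24, 4.39], [0.2, 2.65], [-2.68, 2.68]. Speed limits (rad/s): [2.57, 2.57, 3.01, 3.14, 3.14, 3.14].

### API

Orientations are given as a unit quaternion [w, x, y, z].
In Python, from bench import arm, cams, ticket gives the robot as it stands.
- The arm moves only by the shell command python3 -m jog 'ROWS' [OPENING] [FORCE]. ROWS is JSON, one flat list of numbers, 6 for each row, row after row: the shift along the tool's x, y, z in mm, then the turn, a rotation vector about the tool's x, y, z in degrees. A call has 1 to 8 rows; each row is the pose to reach, as a shift and turn from the pose commanded when the call began, along the tool's axes at that moment; what a row does not reach only later rows make up. A row lasts 1/12 s, in which the tool goes at most 41.7 mm and 7.16 degrees, less where a joint would pass 70% of its speed; a pose out of reach is approached as far as the arm can. A call with a gripper value outside its range is refused whole. OPENING is the finger opening in mm, from 0 to 87, set as the call begins (- or left out, the last holds). The fingers move at their own pace and stop on an object; FORCE is the grip in N (left out, the last holds). Time passes only in rows, so rows that repeat a pose let the fingers close. It gives the time, the measured TCP pose, the force, the opening and the grip force at its end, in the units of the state.
- arm.get_obs(): the state, without advancing time (a new reading comes with each control period).
- cams.snapshot(name): name is "scene" or "top" or "wrist"; returns a dict with "color" (420x560x3 uint8, red, green, blue), "depth" (420x560 float32, m along the optical axis (not along the pixel's ray), 0 where there is no reading), "intrinsics" (3x3 intrinsics, pixels), "camera_from_world" (4x4, takes a point from world to camera coordinates); the wrist camera has in their place "T_tool_cam" (4x4, takes a point from camera to tool coordinates, whose origin is the TCP and whose axes are the flange's). Camera axes: x right, y down, z forward; pixel columns grow to the right and rows downward; lengths in m; the calibration is good to about 2 mm. A picture is of the moment at which its call begins: read the wrist's pose just before it.
- ticket.close_job(): hands the job in; it is judged then, once.
The state is a dict: "time_s": time; "qpos": joint angles; "joint_velocities": joint speeds; "joint_efforts": joint torques, N m; "eef_pos": TCP position; "eef_rot": TCP orientation; "force": force on the tool from outside, world axes, zero at the start; "wrist_torque": the same for the moment, N m; "gripper_width": finger opening in m; "grasp_force": force on a finger pad.
Only numpy, scipy, OpenCV 4.12 (cv2) and the standard library are available. Lean on these libraries where they do the work, as an engineer would, in place of code of your own. Each camera call takes 0.05 s, during which the arm holds its last target. There are 200 camera calls.

## Working session

There is one attempt and no reset: what is moved stays moved. The work goes in short steps, Python scripts to look and compute and a shell command to move; the robot and the scene stay as the last step left them, time stands still between calls to the robot, and variables do not carry over. Pictures are saved under pics/ and viewed, at most 10 in all, crops included, and the job is handed in when it is done.

```bash
mkdir -p pics; ls
cat > h.py <<'E'
import numpy as np, cv2
from bench import arm, cams, ticket
from scipy.spatial.transform import Rotation as R
def snap(n):
    o=arm.get_obs(); s=cams.snapshot(n)
    K=np.array(s["intrinsics"])
    if n=="wrist":
        T=np.eye(4); q=o["eef_rot"]; T[:3,:3]=R.from_quat([q[1],q[2],q[3],q[0]]).as_matrix(); T[:3,3]=o["eef_pos"]
        W=T@np.array(s["T_tool_cam"])
    else: W=np.linalg.inv(np.array(s["camera_from_world"]))
    d=s["depth"]; v,u=np.mgrid[:d.shape[0],:d.shape[1]]
    P=np.stack([(u-K[0,2])/K[0,0]*d,(v-K[1,2])/K[1,1]*d,d],-1)@W[:3,:3].T+W[:3,3]
    return dict(c=s["color"],d=d,K=K,W=W,P=P,o=o)
def save(s,f,crop=None,k=1):
    c=s["c"]
    if crop: c=c[crop[1]:crop[3],crop[0]:crop[2]]
    cv2.imwrite("pics/"+f,cv2.resize(c[:,:,::-1],None,fx=k,fy=k,interpolation=cv2.INTER_CUBIC))
def ray(s,u,v,z):
    r=s["W"][:3,:3]@np.array([(u-s["K"][0,2])/s["K"][0,0],(v-s["K"][1,2])/s["K"][1,1],1]); o=s["W"][:3,3]
    return o+r*(z-o[2])/r[2]
E
python3 - <<'E'
from h import *
a=snap("scene");b=snap("top")
cv2.imwrite("pics/st.png",np.vstack([a["c"]])[:,:,::-1]); save(b,"top.png",k=1.4)
print(a["W"],b["W"],b["K"],arm.get_obs())
E
```

```text
pics
[[-0.82512056 -0.33206825  0.45706317 -0.17257199]
 [-0.56446851  0.45094227 -0.69139451  0.81268693]
 [ 0.02348106 -0.82848159 -0.55952381  0.90028832]
 [ 0.          0.          0.          1.        ]] [[ 0.00545967 -0.9972437   0.07399456  0.412839  ]
 [-0.99998358 -0.00531584  0.00214059 -0.20214835]
 [-0.00174135 -0.07400503 -0.99725635  1.28977168]
 [ 0.          0.          0.          1.        ]] [[531.2570292    0.         286.2170989 ]
 [  0.         531.2570292  210.06548096]
 [  0.           0.           1.        ]] {'time_s': 0.1, 'qpos': array([-1.45909555e+00,  2.21190454e-01,  1.52750410e+00,  3.04638219e-06,
        1.39471280e+00, -1.26130050e-01]), 'joint_velocities': array([ 0.00046672, -0.00249442, -0.00285296,  0.00126349, -0.00034741,
       -0.00035655]), 'joint_efforts': array([ 1.20262663e-03, -4.95948172e+01, -3.88518298e+01,  7.02620996e-02,
        5.15755021e-02, -2.35097991e-05]), 'eef_pos': array([ 0.14716187, -0.60684084,  0.22151599]), 'eef_rot': array([-9.07318319e-04,  9.92937513e-01,  1.18635035e-01,  8.04552032e-06]), 'force': array([0.53567902, 0.27746758, 0.22224945]), 'wrist_torque': array([-0.00431519, -0.02066995, -0.020752  ]), 'grasp_force': 0.0, 'gripper_width': 0.0871234484884446}
```

View pics/st.png

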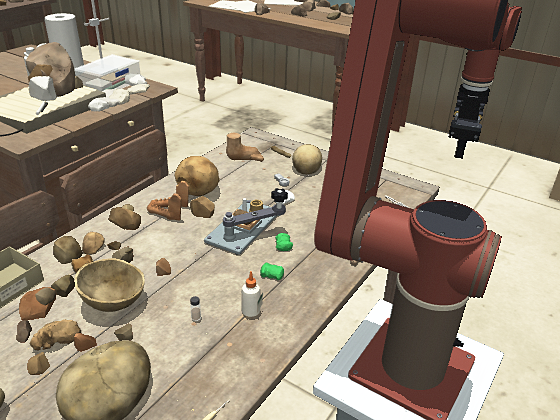

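View pics/top.png

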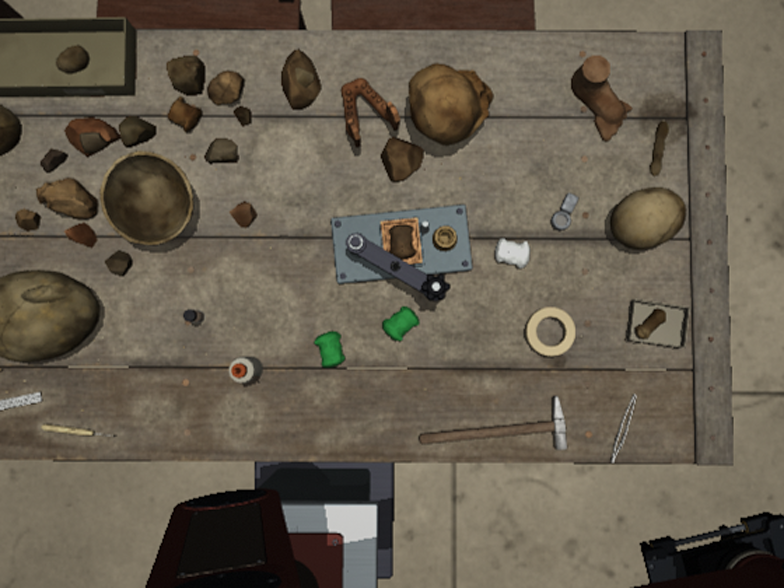

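The scene picture shows the clamp at about (245,225), with the strap swung out towards the robot. In the top picture (1.4x scale) I see:
- **Clamp:** post nut at (356,242), boss at (445,237), stop pin at (425,227), bone in the cradle at (402,242), black star knob at (435,287).
- **Bystanders:** tape at (550,331), bottle at (243,370), vial at (193,316).
- **Possible mix-ups:** the green look-alikes at (401,323) and (330,349), and the white one at (513,252). For the knob, the vial's black cap at (193,316), the grey part at (563,215) and the post nut. I choose the six-lobed star at the strap's free end, (435,287).

Run:
```python
from h import *
b=snap("top"); P=b["P"]; c=b["c"].astype(int); z=P[...,2]; hsv=cv2.cvtColor(b["c"],cv2.COLOR_RGB2HSV)
v,u=np.mgrid[:420,:560]
roi=(u>230)&(u<342)&(v>140)&(v<222)
def rep(n,m):
    m=m&roi; print(n,m.sum(),"uv",u[m].mean(),v[m].mean(),"xyz",np.median(P[m],0), "mean",P[m].mean(0))
rep("knob",(z>.117)&(z<.14))
rep("nut",(z>.086)&(z<.1)&(u<270))
m=(c[...,0]-c[...,2]>40)&(z>.035)&(z<.055)&(u>300); rep("boss",m)
rep("pin",(z>.06)&(z<.075)&(u>296)&(u<312)&(v<170))
m=roi&(z>.01)&(z<.022)
r=cv2.minAreaRect(P[m][:,:2].astype(np.float32)*1000); print(r)
print(np.percentile(z[roi&(u<300)&(v<150)],50))
print(ray(b,356/1.4,242/1.4,.093),ray(b,445/1.4,237/1.4,.045),ray(b,435/1.4,287/1.4,.1265))
save(b,"crop.png",(225,135,345,225),6)
```

```text
knob 261 uv 311.1417624521073 204.84674329501917 xyz [ 0.51074658 -0.2540963   0.12539268] mean [ 0.51105414 -0.25440656  0.12523734]
nut 62 uv 253.8709677419355 172.56451612903226 xyz [ 0.58690088 -0.12598559  0.09212321] mean [ 0.58680648 -0.12558475  0.0919042 ]
boss 122 uv 317.75409836065575 169.13114754098362 xyz [ 0.60310988 -0.27401526  0.04324383] mean [ 0.60287189 -0.27356624  0.04312317]
pin 18 uv 303.5 160.22222222222223 xyz [ 0.61977661 -0.23899683  0.06855538] mean [ 0.61969218 -0.239012    0.06842166]
((566.8162231445312, -202.91285705566406), (172.81246948242188, 236.17166137695312), 6.283710956573486)
-0.00020721442814441993
[ 0.58598028 -0.12660305  0.093     ] [ 0.60221222 -0.27370485  0.045     ] [ 0.51059809 -0.25341161  0.1265    ]
```

View pics/crop.png

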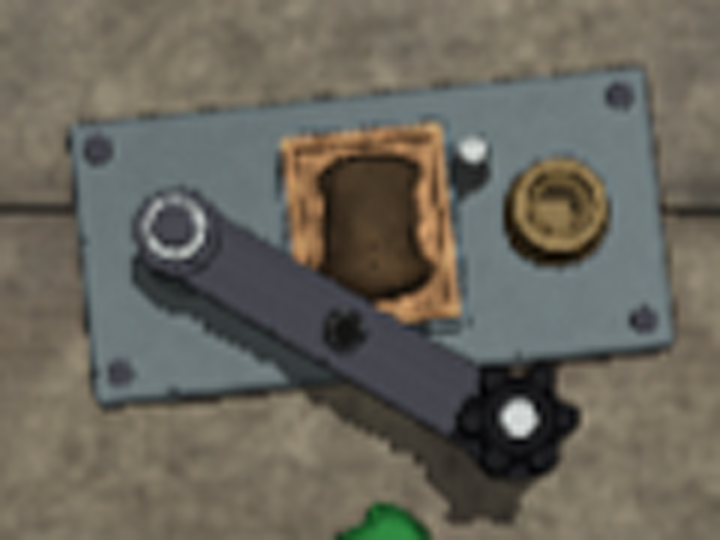

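The crop confirms the star at crop (518,415), at the strap's end. Its lobes point left and right in the image, so the hollows face along world x. Both distances from the post come to about 148.5 mm, against a true 150 mm. Next I work out the move to a point above the knob.

```bash
cat >> h.py <<'E'
def go(tgt,yaw=None,o=None):
    o=o or arm.get_obs(); q=o["eef_rot"]; T=R.from_quat([q[1],q[2],q[3],q[0]]); d=np.array(tgt)-o["eef_pos"]
    s=T.inv().apply(d)*1000; Y=np.radians(yaw) if yaw is not None else None
    rv=[0,0,0]
    if yaw is not None:
        x=np.array([np.cos(Y),np.sin(Y),0]); z=np.array([0,0,-1.]); G=R.from_matrix(np.stack([x,np.cross(z,x),z],1)); rv=(T.inv()*G).as_rotvec(degrees=True)
    return np.round(np.r_[s,rv],2)
E
python3 - <<'E'
from h import *
print(go([.511,-.254,.22],90))
E
```

```text
[ 4.3673e+02 -2.5730e+02  2.1500e+00 -6.0000e-02 -7.0000e-02 -7.6380e+01]
```

```bash
python3 -m jog '[437,-257,2,0,0,-76.4,437,-257,2,0,0,-76.4,437,-257,2,0,0,-76.4,437,-257,2,0,0,-76.4,437,-257,2,0,0,-76.4,437,-257,2,0,0,-76.4,437,-257,2,0,0,-76.4,437,-257,2,0,0,-76.4]' 87
python3 - <<'E'
from h import *
print(go([.511,-.254,.22],90),arm.get_obs()["qpos"])
E
```

```text
time_s: 0.82
eef_pos: [0.3876, -0.3737, 0.2211]
eef_rot: [-0.0, 0.813, 0.583, 0.0]
force: [1.3, 0.5, 1.4]
gripper_width: 0.0871
grasp_force: 0.0
[153.01  78.35   1.11  -0.    -0.   -18.74] [-9.13629685e-01  1.44621577e-02  1.75390113e+00  1.45993961e-05
  1.37328958e+00 -5.86560904e-01]
```

```bash
python3 -m jog '[153,78,1,0,0,-18.7,153,78,1,0,0,-18.7,153,78,1,0,0,-18.7,153,78,1,0,0,-18.7,153,78,1,0,0,-18.7,153,78,1,0,0,-18.7,153,78,1,0,0,-18.7]'
python3 - <<'E'
from h import *
s=snap("wrist"); print(s["o"]["eef_pos"],s["o"]["qpos"][5],s["W"])
save(s,"w1.png")
P=s["P"];z=P[...,2]; m=(z>.119)&(z<.135)&(np.hypot(P[...,0]-.511,P[...,1]+.254)<.04)
v,u=np.mgrid[:420,:560];print(m.sum(),u[m].mean(),v[m].mean(),P[m].mean(0))
p=P[m][:,:2]; 
cn,r=cv2.minEnclosingCircle(p.astype(np.float32)*1000); print(cn,r)
q=p-np.array(cn)/1000; a=np.degrees(np.arctan2(q[:,1],q[:,0]))%60; rr=np.hypot(*q.T)*1000
far=rr>20.8; print(far.sum(), np.degrees(np.angle(np.exp(1j*6*np.radians(a[far])).sum()))/6)
E
```

```text
time_s: 1.4
eef_pos: [0.5101, -0.2563, 0.2198]
eef_rot: [-0.0, 0.709, 0.705, -0.0]
force: [-0.3, -0.4, -0.7]
gripper_width: 0.0873
grasp_force: 0.0
[ 0.51006612 -0.25627562  0.21978945] -0.5977234240585139 [[ 0.9999827  -0.00475996 -0.00345663  0.51069069]
 [-0.00548327 -0.96702077 -0.25463849 -0.18702144]
 [-0.00213057  0.25465304 -0.96703014  0.38162153]
 [ 0.          0.          0.          1.        ]]
1638 280.24664224664224 210.28205128205127 [ 0.51244896 -0.25272206  0.12547513]
(512.2991943359375, -253.8438720703125) 22.696012496948242
109 -28.912685687003563
```

View pics/w1.png

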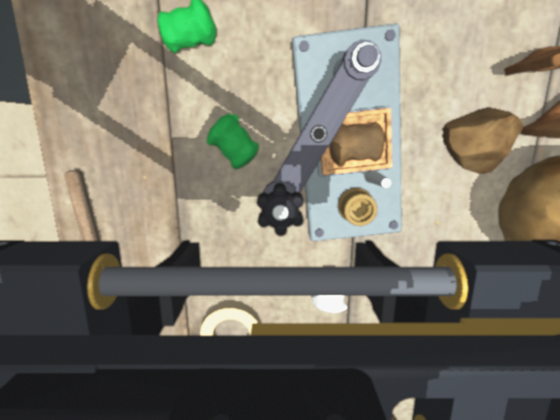

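The wrist picture shows the star knob at (280,210), the boss at (360,207), the pin at (386,182) and the post at (365,57). The knob is at (0.512, -0.254) with hollows about 1° off world x. I descend, keeping the grip 4 mm above the knob's middle to clear the strap later.

```bash
python3 -m jog '[2.2,1.7,30,0,0,-1.3,2.2,1.7,60,0,0,-1.3,2.2,1.7,90,0,0,-1.3,2.2,1.7,112,0,0,-1.3,2.2,1.7,119,0,0,-1.3,2.2,1.7,119,0,0,-1.3,2.2,1.7,119,0,0,-1.3]' 75; python3 -m jog '[0,0,0,0,0,0,0,0,0,0,0,0,0,0,0,0,0,0,0,0,0,0,0,0,0,0,0,0,0,0,0,0,0,0,0,0,0,0,0,0,0,0,0,0,0,0,0,0]' 38 12
python3 - <<'E'
from h import *
o=arm.get_obs(); print(o["qpos"],o["wrist_torque"],o["eef_pos"])
p=np.array([.5868,-.126]);k=np.array([.512,-.254]);b=np.array([.603,-.274])
rad=lambda a:np.arctan2(a[1],a[0]); a0=rad(k-p);a1=rad(b-p); print(np.linalg.norm(k-p),np.linalg.norm(b-p),a1-a0)
for a in np.linspace(a0,a1,9)[1:]: 
    d=.15*np.array([np.cos(a)-np.cos(a0),np.sin(a)-np.sin(a0)]); print(go(o["eef_pos"]+np.r_[d,0],o=o))
E
```

```text
time_s: 2.03
eef_pos: [0.5118, -0.2555, 0.102]
eef_rot: [0.0, 0.702, 0.712, -0.0]
force: [0.5, -0.2, -0.6]
gripper_width: 0.0748
grasp_force: 0.0
time_s: 2.7
eef_pos: [0.5122, -0.2541, 0.1014]
eef_rot: [0.0, 0.701, 0.713, 0.0]
force: [0.1, 0.2, 1.0]
gripper_width: 0.041
grasp_force: 12.0
[-5.98501167e-01  2.12017882e-01  1.77520189e+00  1.15174755e-04
  1.15417815e+00 -6.14823829e-01] [ 0.08661666 -0.13453681  0.0386548 ] [ 0.51223629 -0.25413353  0.10135926]
0.14825329675929638 0.14888398167700917 0.6378767153960008
[-5.79 10.46  0.    0.    0.    0.  ]
[-10.72  21.35   0.     0.     0.     0.  ]
[-1.478e+01  3.260e+01  1.000e-02  0.000e+00  0.000e+00  0.000e+00]
[-1.792e+01  4.414e+01  1.000e-02  0.000e+00  0.000e+00  0.000e+00]
[-2.014e+01  5.589e+01  1.000e-02  0.000e+00  0.000e+00  0.000e+00]
[-2.141e+01  6.778e+01  2.000e-02  0.000e+00  0.000e+00  0.000e+00]
[-2.173e+01  7.973e+01  2.000e-02  0.000e+00  0.000e+00  0.000e+00]
[-2.110e+01  9.167e+01  2.000e-02  0.000e+00  0.000e+00  0.000e+00]
```

```bash
python3 -m jog '[-5.8,10.5,0,0,0,0,-10.7,21.4,0,0,0,0,-14.8,32.6,0,0,0,0,-17.9,44.1,0,0,0,0,-20.1,55.9,0,0,0,0,-21.4,67.8,0,0,0,0,-21.7,79.7,0,0,0,0,-21.6,86,0,0,0,0]';python3 -m jog '[0,0,0,0,0,0,0,0,0,0,0,0,0.2,2,0,0,0,0,0.3,3,0,0,0,0,0.3,3,0,0,0,0,0.3,3,0,0,0,0]'
```

```text
time_s: 3.37
eef_pos: [0.5994, -0.2743, 0.1011]
eef_rot: [-0.0, 0.701, 0.713, 0.0]
force: [-1.0, 0.1, 0.8]
gripper_width: 0.0408
grasp_force: 12.0
time_s: 3.87
eef_pos: [0.6011, -0.2741, 0.1013]
eef_rot: [-0.0, 0.701, 0.713, -0.0]
force: [-1.0, -0.6, 1.5]
gripper_width: 0.0412
grasp_force: 12.0
```

```bash
python3 -m jog '[0.1,1,0,0,0,0,0.1,1,0,0,0,0,0.1,1,0,0,0,0]';python3 -m jog '[0.1,1,0,0,0,0,0.1,1,0,0,0,0,0.1,1,0,0,0,0]';python3 -m jog '[0.1,1,0,0,0,0,0.1,1,0,0,0,0,0.1,1,0,0,0,0]'
```

```text
time_s: 4.12
eef_pos: [0.6024, -0.274, 0.1012]
eef_rot: [0.0, 0.701, 0.713, -0.0]
force: [-0.4, -0.0, 2.2]
gripper_width: 0.0408
grasp_force: 12.0
time_s: 4.37
eef_pos: [0.6035, -0.2739, 0.1012]
eef_rot: [0.0, 0.701, 0.713, 0.0]
force: [-0.0, 0.3, 1.2]
gripper_width: 0.0409
grasp_force: 12.0
time_s: 4.62
eef_pos: [0.6042, -0.2738, 0.1011]
eef_rot: [-0.0, 0.701, 0.713, -0.0]
force: [-2.1, -0.2, 1.2]
gripper_width: 0.0408
grasp_force: 12.0
```

```bash
python3 -m jog '[0.1,1,0,0,0,0,0.1,1,0,0,0,0,0.1,1,0,0,0,0,0.1,1,0,0,0,0]';python3 -m jog '[0.1,1,0,0,0,0,0.1,1,0,0,0,0,0.1,1,0,0,0,0,0.1,1,0,0,0,0]'
python3 - <<'E'
from h import *
s=snap("wrist");save(s,"w2.png"); print(s["o"]["eef_pos"],s["o"]["wrist_torque"],s["o"]["qpos"])
E
```

```text
time_s: 4.95
eef_pos: [0.6043, -0.2738, 0.1007]
eef_rot: [-0.001, 0.701, 0.713, -0.001]
force: [-4.8, -0.9, 0.8]
gripper_width: 0.0414
grasp_force: 12.0
time_s: 5.28
eef_pos: [0.6044, -0.2737, 0.1002]
eef_rot: [-0.002, 0.701, 0.713, -0.001]
force: [-6.5, -1.5, 1.1]
gripper_width: 0.0409
grasp_force: 12.0
[ 0.60436374 -0.27373239  0.10022641] [-0.37662767  1.01052852 -0.01042089] [-0.54306793  0.41853443  1.51693499 -0.0019829   1.21024147 -0.55821048]
```

View pics/w2.png

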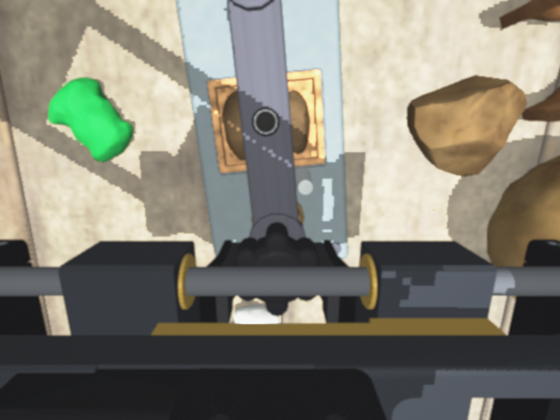

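The picture shows the strap straight over the cradle and touching the pin at (305,187). x stays at 0.6043 while the force rises, so the strap is home. I ease off the side push and press the knob down.

```bash
python3 -m jog '[0,-1.2,0,0,0,0,0,-1.2,3,0,0,0,0,-1.2,6,0,0,0,0,-1.2,9,0,0,0,0,-1.2,11,0,0,0,0,-1.2,11,0,0,0]';python3 -m jog '[0,0,1,0,0,0,0,0,1,0,0,0,0,0,1,0,0,0]';python3 -m jog '[0,0,1,0,0,0,0,0,1,0,0,0,0,0,1,0,0,0]'
```

```text
time_s: 5.83
eef_pos: [0.6043, -0.2738, 0.0895]
eef_rot: [-0.001, 0.701, 0.713, -0.001]
force: [-5.2, -2.2, 1.8]
gripper_width: 0.041
grasp_force: 12.0
time_s: 6.08
eef_pos: [0.6043, -0.2738, 0.089]
eef_rot: [-0.001, 0.701, 0.713, -0.001]
force: [-6.4, -1.6, 2.0]
gripper_width: 0.0409
grasp_force: 12.0
time_s: 6.33
eef_pos: [0.6043, -0.2738, 0.088]
eef_rot: [-0.001, 0.701, 0.713, -0.001]
force: [-5.9, -1.9, 1.8]
gripper_width: 0.0412
grasp_force: 12.0
```

```bash
python3 -m jog '[0,-1,1,0,0,0,0,-1,1,0,0,0,0,-1,1,0,0,0]';python3 -m jog '[0,0,1,0,0,0,0,0,1,0,0,0,0,0,1,0,0,0]';python3 -m jog '[0,0,1,0,0,0,0,0,1,0,0,0,0,0,1,0,0,0]'
```

```text
time_s: 6.58
eef_pos: [0.6043, -0.2737, 0.0874]
eef_rot: [0.0, 0.701, 0.713, -0.0]
force: [-3.3, -0.8, 2.7]
gripper_width: 0.0408
grasp_force: 12.0
time_s: 6.83
eef_pos: [0.6042, -0.2737, 0.0863]
eef_rot: [0.0, 0.701, 0.713, -0.0]
force: [-3.4, -2.3, 2.8]
gripper_width: 0.0408
grasp_force: 12.0
time_s: 7.08
eef_pos: [0.6043, -0.2737, 0.0855]
eef_rot: [0.0, 0.701, 0.713, -0.0]
force: [-3.5, -2.5, 4.0]
gripper_width: 0.0409
grasp_force: 12.0
```

```bash
python3 -m jog '[0,0,1,0,0,0,0,0,1,0,0,0,0,0,1,0,0,0]';python3 -m jog '[0,0,1,0,0,0,0,0,1,0,0,0,0,0,1,0,0,0]'
```

```text
time_s: 7.33
eef_pos: [0.6043, -0.2738, 0.0853]
eef_rot: [0.0, 0.701, 0.713, -0.0]
force: [-5.6, -1.6, 8.1]
gripper_width: 0.0411
grasp_force: 12.0
time_s: 7.58
eef_pos: [0.6044, -0.2738, 0.0851]
eef_rot: [0.0, 0.701, 0.713, -0.0]
force: [-7.7, -0.9, 12.9]
gripper_width: 0.0409
grasp_force: 12.0
```

The thread stops the knob at about 16 mm of lift, so the crest should be about 3 mm up, or 60° back. I turn backwards and follow the helix upwards.

```bash
python3 -m jog '[0,0,-1,0,0,0,0,0,-1.3,0,0,-6,0,0,-1.6,0,0,-12,0,0,-1.9,0,0,-18,0,0,-2.2,0,0,-24,0,0,-2.2,0,0,-24]'; python3 -c "
from h import *
o=arm.get_obs();print(o['wrist_torque'],o['qpos'][5])"
```

```text
time_s: 8.08
eef_pos: [0.6044, -0.2737, 0.0864]
eef_rot: [0.0, 0.536, 0.845, -0.0]
force: [-5.6, -1.2, 7.6]
gripper_width: 0.041
grasp_force: 12.0
[-0.3248306   0.86681612  0.0495224 ] -0.9843542672221458
```

```bash
python3 -m jog '[0,0,-0.3,0,0,-6,0,0,-0.6,0,0,-12,0,0,-0.9,0,0,-18,0,0,-1.1,0,0,-22,0,0,-1.1,0,0,-22]'; python3 -c "
from h import *
o=arm.get_obs();print(o['wrist_torque'],o['qpos'][5])"; python3 -m jog '[0,0,-0.2,0,0,-4,0,0,-0.4,0,0,-8,0,0,-0.4,0,0,-8]'
```

```text
time_s: 8.5
eef_pos: [0.6045, -0.2737, 0.0874]
eef_rot: [0.0, 0.365, 0.931, -0.0]
force: [-4.4, -2.1, 7.0]
gripper_width: 0.041
grasp_force: 12.0
[-0.24649428  0.71059153  0.01145137] -1.3666670440304598
time_s: 8.75
eef_pos: [0.6046, -0.2736, 0.0878]
eef_rot: [0.0, 0.3, 0.954, -0.0]
force: [-5.3, -1.6, 7.2]
gripper_width: 0.0413
grasp_force: 12.0
```

```bash
for i in 1; do python3 -m jog '[0,0,-0.2,0,0,-4,0,0,-0.4,0,0,-8,0,0,-0.4,0,0,-8]'; done; python3 -m jog '[0,0,-0.2,0,0,-4,0,0,-0.3,0,0,-8,0,0,-0.3,0,0,-8]'
```

```text
time_s: 9.0
eef_pos: [0.6046, -0.2736, 0.0877]
eef_rot: [0.0, 0.233, 0.973, -0.0]
force: [-3.4, -1.7, 4.6]
gripper_width: 0.0412
grasp_force: 12.0
time_s: 9.25
eef_pos: [0.6045, -0.2735, 0.0875]
eef_rot: [0.0, 0.166, 0.986, -0.0]
force: [-2.6, -1.9, 2.8]
gripper_width: 0.0412
grasp_force: 12.0
```

The force fell from 7 to 2.8 N, so it has passed the crest. I press down after it.

```bash
python3 -m jog '[0,0,1,0,0,0,0,0,2,0,0,0,0,0,3,0,0,0,0,0,4,0,0,0,0,0,4,0,0,0]'; python3 -m jog '[0,0,1,0,0,0,0,0,1,0,0,0,0,0,1,0,0,0]'
```

```text
time_s: 9.67
eef_pos: [0.6045, -0.2735, 0.0835]
eef_rot: [0.0, 0.166, 0.986, 0.0]
force: [-1.1, -2.5, 2.4]
gripper_width: 0.0407
grasp_force: 12.0
time_s: 9.92
eef_pos: [0.6045, -0.2735, 0.0829]
eef_rot: [0.0, 0.166, 0.986, -0.0]
force: [-1.6, -1.6, 4.0]
gripper_width: 0.0412
grasp_force: 12.0
```

Clicked: the lift is about 18.5 mm. Now forwards, following the helix down.

```bash
python3 -m jog '[0,0,0.3,0,0,6,0,0,0.6,0,0,12,0,0,0.9,0,0,18,0,0,1.2,0,0,24,0,0,1.2,0,0,24]'; python3 -c "
from h import *
o=arm.get_obs();print(o['wrist_torque'],o['qpos'][5])"; python3 -m jog '[0,0,0.3,0,0,6,0,0,0.6,0,0,12,0,0,0.6,0,0,12]'; python3 -c "
from h import *
o=arm.get_obs();print(o['wrist_torque'],o['qpos'][5])"
```

```text
time_s: 10.33
eef_pos: [0.6044, -0.2737, 0.0818]
eef_rot: [0.0, 0.369, 0.929, -0.0]
force: [-1.9, -3.1, 5.2]
gripper_width: 0.041
grasp_force: 12.0
[-0.26501256  0.17473396 -0.03577016] -1.3589786264195034
time_s: 10.58
eef_pos: [0.6044, -0.2737, 0.0812]
eef_rot: [0.0, 0.463, 0.886, -0.0]
force: [-1.8, -1.9, 5.6]
gripper_width: 0.0413
grasp_force: 12.0
[-0.30415706  0.23216391 -0.04347758] -1.1524059419164447
```

```bash
python3 -m jog '[0,0,0.3,0,0,6,0,0,0.6,0,0,12,0,0,0.9,0,0,18,0,0,1.2,0,0,24,0,0,1.5,0,0,30,0,0,1.5,0,0,30]'; python3 -c "
from h import *
o=arm.get_obs();print(o['wrist_torque'],o['qpos'][5])"; python3 -m jog '[0,0,0.3,0,0,6,0,0,0.6,0,0,12,0,0,0.9,0,0,18,0,0,0.9,0,0,18]'; python3 -c "
from h import *
o=arm.get_obs();print(o['wrist_torque'],o['qpos'][5])"
```

```text
time_s: 11.08
eef_pos: [0.6042, -0.2738, 0.0797]
eef_rot: [0.0, 0.676, 0.737, -0.0]
force: [-2.8, -1.1, 6.5]
gripper_width: 0.0411
grasp_force: 12.0
[-0.30096666  0.38499956 -0.03245452] -0.6292357293626346
time_s: 11.42
eef_pos: [0.6042, -0.2738, 0.0792]
eef_rot: [0.0, 0.783, 0.622, -0.0]
force: [-4.1, -2.0, 8.2]
gripper_width: 0.0412
grasp_force: 12.0
[-0.22895159  0.62269042 -0.06630861] -0.31510496707482627
```

```bash
python3 -m jog '[0,0,0.2,0,0,6,0,0,0.5,0,0,12,0,0,0.8,0,0,18,0,0,1,0,0,24,0,0,1,0,0,24]'; python3 -c "
from h import *
o=arm.get_obs();print(o['wrist_torque'],o['qpos'][5])"; python3 -m jog '[0,0,0.3,0,0,6,0,0,0.5,0,0,12,0,0,0.5,0,0,12]'; python3 -c "
from h import *
o=arm.get_obs();print(o['wrist_torque'],o['qpos'][5])"
```

```text
time_s: 11.83
eef_pos: [0.6041, -0.2738, 0.0788]
eef_rot: [0.0, 0.895, 0.445, -0.0]
force: [-5.0, 0.1, 11.5]
gripper_width: 0.0412
grasp_force: 12.0
[-0.0950683   0.94291333 -0.01149445] 0.10373743848330587
time_s: 12.08
eef_pos: [0.6041, -0.2737, 0.0784]
eef_rot: [0.0, 0.937, 0.349, -0.0]
force: [-6.1, -0.2, 11.3]
gripper_width: 0.041
grasp_force: 12.0
[-0.07312296  1.01759576 -0.01706743] 0.3131562563088182
```

```bash
for i in 1; do python3 -m jog '[0,0,0.2,0,0,6,0,0,0.4,0,0,12,0,0,0.4,0,0,12]'; done; python3 -c "
from h import *
o=arm.get_obs();print(o['wrist_torque'],o['qpos'][5])"; python3 -m jog '[0,0,0.2,0,0,5,0,0,0.4,0,0,10,0,0,0.4,0,0,10]'; python3 -c "
from h import *
o=arm.get_obs();print(o['wrist_torque'],o['qpos'][5])"
```

```text
time_s: 12.33
eef_pos: [0.6041, -0.2737, 0.078]
eef_rot: [0.0, 0.968, 0.25, -0.0]
force: [-6.0, 0.4, 12.5]
gripper_width: 0.041
grasp_force: 12.0
[ 0.02409603  1.08089961 -0.03903699] 0.5226183780285588
time_s: 12.58
eef_pos: [0.604, -0.2736, 0.0776]
eef_rot: [0.0, 0.986, 0.165, -0.0]
force: [-6.8, 0.4, 11.8]
gripper_width: 0.041
grasp_force: 12.0
[ 0.02964693  1.06450439 -0.0486344 ] 0.696206351111808
```

```bash
python3 -m jog '[0,0,0.15,0,0,4,0,0,0.3,0,0,8,0,0,0.3,0,0,8]';  python3 -c "
from h import *
o=arm.get_obs();print(o['wrist_torque'],o['qpos'][5])"; python3 -m jog '[0,0,0.1,0,0,3,0,0,0.2,0,0,6,0,0,0.2,0,0,6]'; python3 -c "
from h import *
o=arm.get_obs();print(o['wrist_torque'],o['qpos'][5])"
```

```text
time_s: 12.83
eef_pos: [0.604, -0.2736, 0.0772]
eef_rot: [0.0, 0.995, 0.096, -0.0]
force: [-5.6, 0.2, 11.4]
gripper_width: 0.041
grasp_force: 12.0
[ 0.01012751  1.12684535 -0.03135206] 0.8348873265642123
time_s: 13.08
eef_pos: [0.604, -0.2735, 0.0771]
eef_rot: [-0.0, 0.999, 0.044, -0.0]
force: [-6.9, -0.2, 12.4]
gripper_width: 0.0412
grasp_force: 12.0
[ 0.07610969  1.12182102 -0.06090094] 0.9387334878900033
```

I take the downward push off so the thread carries the load, then check the height.

```bash
python3 -m jog '[0,0,-1,0,0,0,0,0,-2,0,0,0,0,0,-2,0,0,0,0,0,-2,0,0,0]';  python3 -c "
from h import *
o=arm.get_obs();print(o['wrist_torque'],o['qpos'][5])"
```

```text
time_s: 13.42
eef_pos: [0.6039, -0.2735, 0.0774]
eef_rot: [-0.0, 0.999, 0.044, -0.0]
force: [-2.9, -2.4, 3.4]
gripper_width: 0.041
grasp_force: 12.0
[-0.38405991  0.51894403  0.03088806] 0.9389678019476261
```

```bash
python3 -m jog '[0,0,0,0,0,3,0,0,0.1,0,0,6,0,0,0.1,0,0,6]';  python3 -c "
from h import *
o=arm.get_obs();print(o['wrist_torque'],o['qpos'][5])"; python3 -m jog '[0,0,0.1,0,0,3,0,0,0.2,0,0,6,0,0,0.2,0,0,6]';  python3 -c "
from h import *
o=arm.get_obs();print(o['wrist_torque'],o['qpos'][5])"
```

```text
time_s: 13.67
eef_pos: [0.6039, -0.2735, 0.0772]
eef_rot: [-0.0, 1.0, -0.01, -0.0]
force: [-3.4, -2.4, 3.4]
gripper_width: 0.0409
grasp_force: 12.0
[-0.29928701  0.55063759 -0.03244635] 1.046324253929803
time_s: 13.92
eef_pos: [0.6039, -0.2734, 0.077]
eef_rot: [-0.0, 0.998, -0.061, -0.0]
force: [-4.3, -2.8, 3.3]
gripper_width: 0.0408
grasp_force: 12.0
[-0.26704047  0.65794906 -0.07062696] 1.1499544627733356
```

```bash
python3 -m jog '[0,0,0,0,0,3,0,0,0.1,0,0,6,0,0,0.1,0,0,6]';  python3 -c "
from h import *
o=arm.get_obs();print(o['wrist_torque'],o['qpos'][5],arm.get_obs()['eef_pos'])"
```

```text
time_s: 14.17
eef_pos: [0.604, -0.2734, 0.0769]
eef_rot: [-0.0, 0.994, -0.113, -0.0]
force: [-3.9, -2.1, 2.7]
gripper_width: 0.0413
grasp_force: 12.0
[-0.22931396  0.57196561 -0.01977051] 1.2539001243932595 [ 0.60396511 -0.27337807  0.07690593]
```

```bash
python3 -m jog '[0,0,0.2,0,0,4,0,0,0.4,0,0,8,0,0,0.4,0,0,8]';  python3 -c "
from h import *
o=arm.get_obs();print(o['wrist_torque'],o['qpos'][5],arm.get_obs()['eef_pos'])"; python3 -m jog '[0,0,0.2,0,0,4,0,0,0.3,0,0,8,0,0,0.3,0,0,8]';  python3 -c "
from h import *
o=arm.get_obs();print(o['wrist_torque'],o['qpos'][5],arm.get_obs()['eef_pos'])
s=snap('wrist');save(s,'w3.png');P=s['P'];z=P[...,2]
for y in range(-200,-245,-10): pass
y,x=P[...,1],P[...,0]
for lo in (-.245,-.235,-.225,-.21,-.18):
    m=(abs(y-lo)<.004)&(z>.06)&(z<.09)&(abs(x-.5985)<.012); print(lo,m.sum(),np.median(z[m]) if m.any() else 0)
"
```

```text
time_s: 14.42
eef_pos: [0.604, -0.2734, 0.0767]
eef_rot: [-0.0, 0.983, -0.182, -0.0]
force: [-4.6, -1.4, 3.8]
gripper_width: 0.041
grasp_force: 12.0
[-0.15407234  0.76487419 -0.05647624] 1.3936070657740192 [ 0.60398729 -0.27339283  0.07674561]
time_s: 14.67
eef_pos: [0.6041, -0.2734, 0.0767]
eef_rot: [-0.0, 0.968, -0.25, -0.0]
force: [-3.9, -2.0, 5.6]
gripper_width: 0.0411
grasp_force: 12.0
[-0.20903131  0.82840814  0.01285571] 1.5327741328141051 [ 0.6040538  -0.27343534  0.07669331]
-0.245 0 0
-0.235 45 0.0673589526594861
-0.225 0 0
-0.21 0 0
-0.18 0 0
```

View pics/w3.png

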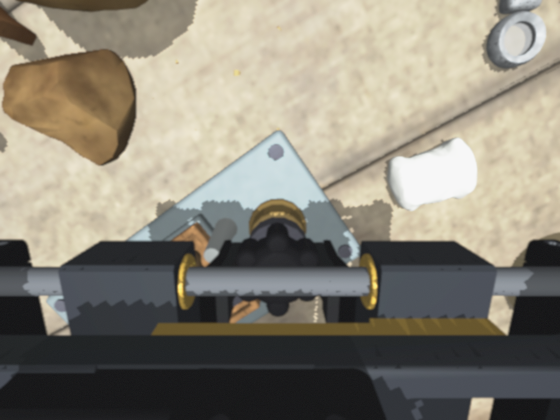

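The wrist picture shows the fingers still seated on the two hollows, the star at (280,265) and the strap hidden. I check the heights of the knob and strap by depth.

```bash
python3 -c "
from h import *
for n in ('wrist','top','scene'):
    s=snap(n);P=s['P'];z=P[...,2];x,y=P[...,0],P[...,1]
    m=(np.hypot(x-.604,y+.2735)<.018)&(z>.085)&(z<.14); print(n,'knob',m.sum(),np.percentile(z[m],[10,50,90]) if m.any() else 0)
    m=(np.abs(x-.595-(-.126-y-.075)*.11)<.012)&(z>.055)&(z<.085)
    for lo in (-.25,-.235,-.22,-.205,-.19,-.175,-.16):
        k=m&(abs(y-lo)<.007); print(lo,k.sum(),np.median(z[k]).round(4) if k.any() else 0)
    if n=='scene': save(s,'sc2.png',(190,160,310,260),6)
"
```

```text
wrist knob 1874 [0.09749326 0.10086292 0.10214389]
-0.25 0 0
-0.235 41 0.0672
-0.22 0 0
-0.205 0 0
-0.19 0 0
-0.175 0 0
-0.16 0 0
top knob 0 0
-0.25 20 0.0676
-0.235 29 0.0675
-0.22 48 0.0667
-0.205 62 0.0692
-0.19 56 0.0679
-0.175 12 0.0667
-0.16 0 0
scene knob 71 [0.092846   0.10066995 0.10348976]
-0.25 41 0.0685
-0.235 25 0.0671
-0.22 24 0.0673
-0.205 17 0.0677
-0.19 34 0.0681
-0.175 29 0.0674
-0.16 23 0.0672
```

View pics/sc2.png

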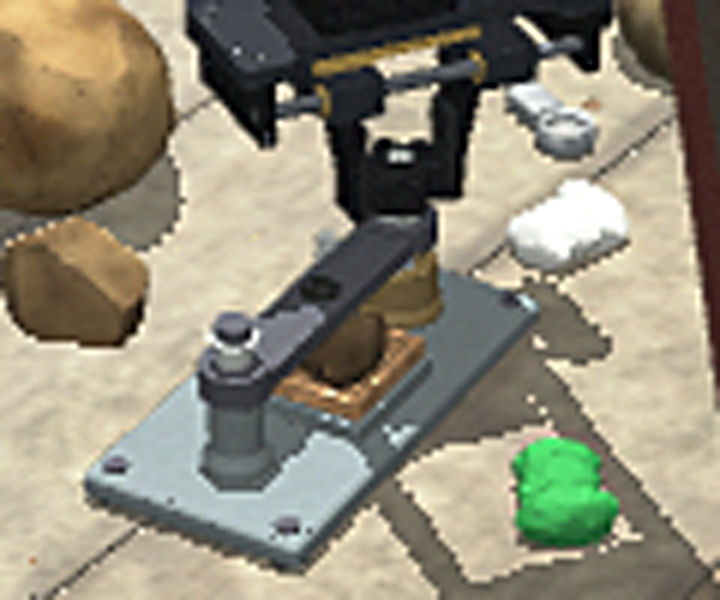

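The knob top reads about 0.1015 and the strap about 0.068, which fits the strap being fully down; in the scene crop it lies level on the bone at (345,345). I relax the vertical and side loads and feel for the stop once more with a small turn.

```bash
python3 -m jog '[0,0,-0.6,0,0,0,0,0,-1.2,0,0,0,0,0,-1.2,0,0,0]';  python3 -c "
from h import *
o=arm.get_obs();print(o['wrist_torque'],o['qpos'][5],arm.get_obs()['eef_pos'])"; python3 -m jog '[0,0,0,0,0,4,0,0,0,0,0,8,0,0,0,0,0,8]';  python3 -c "
from h import *
o=arm.get_obs();print(o['wrist_torque'],o['qpos'][5],arm.get_obs()['eef_pos'])
"
```

```text
time_s: 15.12
eef_pos: [0.604, -0.2733, 0.0767]
eef_rot: [-0.0, 0.968, -0.251, -0.0]
force: [-1.3, -2.0, -3.1]
gripper_width: 0.0411
grasp_force: 12.0
[-0.33982009  0.13176837  0.22030749] 1.5335154935496258 [ 0.60404962 -0.273325    0.07671525]
time_s: 15.37
eef_pos: [0.6041, -0.2734, 0.0767]
eef_rot: [-0.0, 0.948, -0.319, -0.0]
force: [0.5, -2.2, -5.0]
gripper_width: 0.0414
grasp_force: 12.0
[-0.39993005  0.01886073 -0.03120873] 1.6760953115572859 [ 0.60405598 -0.2733693   0.07668564]
```

Pulling up 3–5 N does not lift the knob, and the torque peaked at 0.22 N·m before the pads slipped. The screw is tight at its stop, so I let go.

```bash
python3 -m jog '[0,0,0,0,0,0,0,0,0,0,0,0,0,0,0,0,0,0,0,0,0,0,0,0,0,0,0,0,0,0]' 70; python3 -m jog '[0,0,-20,0,0,0,0,0,-50,0,0,0,0,0,-90,0,0,0,0,0,-120,0,0,0,0,0,-120,0,0,0,0,0,-120,0,0,0]'; python3 -c "
from h import *
s=snap('wrist');P=s['P'];z=P[...,2];x,y=P[...,0],P[...,1]
m=(np.hypot(x-.604,y+.2735)<.022)&(z>.09)&(z<.14); print('knob',m.sum(),np.median(z[m]),P[m].mean(0))
m=(np.abs(x-.595-(-.126-y-.075)*.11)<.012)&(z>.055)&(z<.085)
for lo in (-.25,-.235,-.22,-.205,-.19,-.175,-.16):
        k=m&(abs(y-lo)<.007); print(lo,k.sum(),np.median(z[k]).round(4) if k.any() else 0)
s=snap('scene');save(s,'end.png',(190,160,310,260),6)
P=s['P'];z=P[...,2];x,y=P[...,0],P[...,1]
m=(np.hypot(x-.604,y+.2735)<.022)&(z>.09)&(z<.14); print('knob',m.sum(),np.percentile(z[m],[50,90]))
"
```

```text
time_s: 15.78
eef_pos: [0.6046, -0.2734, 0.0781]
eef_rot: [-0.0, 0.948, -0.318, 0.0]
force: [-0.7, -0.0, -0.2]
gripper_width: 0.0654
grasp_force: 0.0
time_s: 16.28
eef_pos: [0.606, -0.2744, 0.2015]
eef_rot: [0.001, 0.948, -0.318, 0.003]
force: [0.8, 0.5, -0.8]
gripper_width: 0.0699
grasp_force: 0.0
knob 1551 0.10095816039180006 [ 0.60489923 -0.27451952  0.10070133]
-0.25 124 0.0672
-0.235 311 0.0672
-0.22 302 0.0672
-0.205 330 0.0682
-0.19 118 0.0677
-0.175 0 0
-0.16 0 0
knob 105 [0.10052045 0.10299718]
```

View pics/end.png

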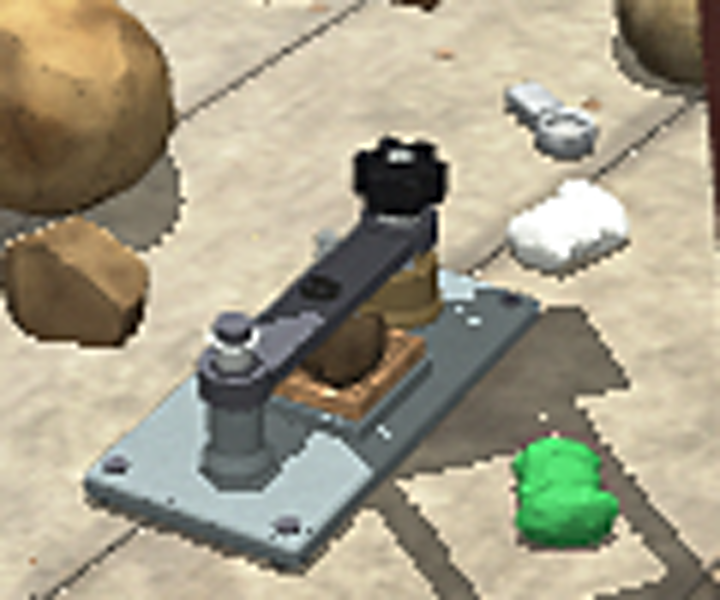

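With the hand off, the knob at crop (400,175) stays down, 24.5 mm below its raised height. Full travel is 24 mm. The bone is still in its cradle, so I hand in.

```bash
python3 -m jog '[0,0,0,0,0,0,0,0,0,0,0,0,0,0,0,0,0,0]'; python3 -c "
from bench import ticket
print(ticket.close_job())"
```

```text
time_s: 16.63
eef_pos: [0.6035, -0.2731, 0.196]
eef_rot: [-0.0, 0.948, -0.318, -0.001]
force: [-0.5, -0.5, -0.0]
gripper_width: 0.0701
grasp_force: 0.0
the job is handed in; nothing more can be done
None
```

The job is handed in, no verdict shown: the strap is home, the thread clicked and screwed down to its stop, the bone is clamped in its cradle, and the knob is released with the arm clear.

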